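Close and hold the access panel of a bench dust filter

TASK

On the bench dust filter, push the spring-loaded filter-shaker plunger all the way down to its stop and let it spring back up. Then, with the access panel still standing ajar, turn its quarter-turn wing fastener until the slot in the wing lines up with the two raised ribs on the panel, and after that press the panel fully shut against its frame and finish while still holding it pressed there with the fingers, leaving the other things on the bench where they are.

Things in the scene. Friction and masses are not known exactly. Their poses are not given: they have to be found in the camera images.
- case: Bench dust filter: a fixed grey sheet-metal case 260 (x) x 320 (y) x 110 mm high. Origin: centre of its underside, on the table; x points to its far side (the suction port), y to its left, z up. The aluminium access panel lies on its top, the shaker plunger stands on the strip left of the panel.
- panel: Access panel: aluminium plate 180 (x) x 160 (y) x 4 mm, hinged on its far (+x) edge; a spring holds its near edge about 18 mm ajar. Origin: on the hinge line, mid-width, at the underside (case x +75, y -10, z 110 mm); the plate reaches 180 mm along its own -x, z is its outward normal. Two raised ribs (18 x 5 x 2 mm) lie in line along y, 28 to 46 mm either side of the fastener's axis.
- panel_hinge (a joint): Panel angle, rad: 0 = shut on the frame (rigid stop), 0.10 = ajar, at rest. A spring always lifts it: pushing at panel_press it gives at about 4.5 N and takes about 8 N when shut. With the fastener out of line, the tongue under it (26 x 5 mm) fouls the frame beside a 10 mm wide keyhole slot and the panel stays ajar.
- panel_press (a point): Point on the panel's upper face, mid-width, 15 mm in from its near edge: a clear place to press. Axes as the panel's; it goes down about 16 mm as the panel shuts.
- fastener (a joint): Angle of the quarter-turn fastener about the panel's normal, rad, counter-clockwise from above positive: 0 = its wing and slot in line with the ribs (along the panel's y); starts between -1.45 and -0.6, range -1.57 to 0.5. It stays where it is left (friction about 0.06 N m); no stop at 0.
- fastener_grip (a point): Middle of the wing, on the fastener's axis (130 mm from the hinge), 18 mm above the panel's upper face. The wing is an upright steel bar 44 mm long (along this frame's y), 10 mm thick (x), from 6 to 28 mm above the panel, on a round boss 28 mm across and 6 high; the dark slot runs along its top. Pinch it across its thickness and turn about z (the panel's normal).
- plunger (a joint): Travel of the shaker plunger, m: 0 = up, 0.014 = fully down on its stop. Springs back by itself; 3.5 N to start, 8.4 N at the bottom.
- plunger_top (a point): Centre of the top face of the plunger's round black head (36 mm across), which is 40 mm above the case top when up. It moves straight down when pressed.
- shaker: Fixed steel collar of the plunger (48 mm across, 14 high) on the case's left strip; origin at the centre of its underside, on the case top; its place along the strip varies.
- tin: Bystander: small metal jar, 40 mm across, 32 high, on the case's right strip. Origin at its underside.
- dish: Bystander: shallow plastic dish, 90 mm across, 22 high, on the table before the case. Origin at its underside.
- screwdriver: Bystander: screwdriver lying to the right of the case. Origin on its underside.
- file: Bystander: flat file with a wooden handle, 230 mm long, 22 high, lying to the left of the case. Origin at its middle, underside.
- eraser: Bystander: plastic block 30 x 55 x 16 mm on the table before the case. Origin at its underside.
- batten: Bystander: dark wooden batten 340 x 35 x 18 mm on the table far left. Origin at its underside.
- jar: Bystander: glass jar 60 mm across, 80 high, on the table far right. Origin at its underside.

How it is judged:
On the way, in this order (a step that is already met when the one before it is completed fails the run):
1. the plunger is pushed down to its stop (value of joint plunger above 0.0125 m), for 0.05 s.
2. the plunger is back up (value of joint plunger below 0.003 m), for 0.1 s.
3. with the panel still ajar, the fastener's slot is in line with the ribs (within 0.17 rad) (value of joint fastener between -0.17 and 0.17 rad and value of joint panel_hinge above 0.05 rad), for 0.2 s.
4. the panel is pressed shut (value of joint panel_hinge below 0.015 rad), for 0.2 s.
At the end, for the whole second after the job is handed in: The fingers press on the panel (or its fastener) with more than 3 N and keep it shut within 0.015 rad (about 2.5 mm at its near edge), the fastener's slot is within 0.2 rad of the ribs' line, and the plunger is back up within 3 mm (value of joint panel_hinge below 0.015 rad and contact force between the fingers and panel above 3 N and value of joint fastener between -0.2 and 0.2 rad and value of joint plunger below 0.003 m); the arm keeps its last pose, push and grip.
It fails at once if a bystander is moved by more than 30 mm (distance of any of tin, dish, screwdriver, file, eraser, batten, jar from where it was at the start of the episode above 0.03 m).
It also fails if it takes over 56 s, if anything falls off the work surface, if the arm or the gripper's body presses on something with over 40 N, if the wrist force passes 120 N, or if a joint passes its speed limit or range.

ROBOT

A 7-joint arm with a two-finger parallel gripper is mounted at the origin on the work surface. World frame = base frame: x ahead of the robot, y to its left, z up, the work surface at z = 0. Lengths are in m, angles in rad, forces in N, time in s.
With the tool pointing down it reaches from about 0.4 to 0.85 m from the base axis. Payload 10.4 kg.
Tool frame: the origin (TCP) lies midway between the tips of the shut fingers; the grasp point (between the pads) lies 19 mm behind it (manip.tcp_to_grasp is the distance from the TCP to the grasp point, in m); z points along the fingers, y is the line along which they close (so a half turn about z gives the same grasp; the last joint's range is limited). The gripper opens to 85 mm and grips with 20 to 120 N. Pads are 22 mm wide; open, the fingers measure 114 mm over their backs; the gripper's body (76 mm by 85 mm) begins 54 mm behind the grasp point. The pads swing forward as they close: fully open they stand 13 mm farther back than shut.
Start: joints at [1.234, 0.332, -0.065, 1.46, 0.022, 1.35, -0.088], TCP at [0.193, -0.594, 0.231] pointing down, gripper open.
Joint ranges: [-2.6, 2.6], [-0.5, 2.12], [-1.47, 1.34], [0.16, 2.42], [-1.27, 4.41], [0.06, 2.06], [-2.6, 2.6]. Speed limits (rad/s): [2.22, 2.22, 2.79, 2.79, 3.14, 3.14, 3.14].

INTERFACE

Orientations are given as a unit quaternion [x, y, z, w].
In Python, from workcell import manip gives the robot as it stands.
- The arm moves only by the shell command python3 -m jog 'ROWS' [FORCE]. ROWS is a JSON object of lists of equal length, an entry for each row: "offset": the shift along the world's x, y, z in m, a list of three; "yaw": the turn about the world's z in degrees; "jaw": the closure, from 0 (fully open) to 1 (shut). A call has 1 to 20 rows; each row shifts and turns the commanded pose from where the row before left it; what a row does not reach is not made up. A row lasts 1/12 s, in which the tool goes at most 41.7 mm and 7.16 degrees, less where a joint would pass 70% of its speed; a pose out of reach is approached as far as the arm can. A call is refused whole if a number of a shift passes 0.0417 or a number of a turn 7.16, either way. A call with a gripper value outside its range is refused whole. The fingers move at their own pace and stop on an object; FORCE is the grip in N (left out, the last holds). Time passes only in rows, so rows that do not move let the fingers close. It gives the time, the measured TCP pose, the force, the opening and the grip force at its end, in the units of the state.
- manip.get_obs(): the state, without advancing time (a new reading comes with each control period).
- manip.camera(name): name is "scene" or "top" or "wrist"; returns a dict with "frame" (480x640x3 uint8, red, green, blue), "camera_matrix" (3x3 intrinsics, pixels), "distortion" ([k1, k2, p1, p2, k3] as OpenCV has them; the pictures are not rectified), "eye" and "attitude" of the camera in the world; the wrist camera has in their place "hand_eye" (4x4, takes a point from camera to tool coordinates, whose origin is the TCP and whose axes are the flange's). Camera axes: x right, y up, looking along -z (the intrinsics and any distortion apply to the point x, -y, -z); pixel columns grow to the right and rows downward; lengths in m; the calibration is good to about 2 mm. A picture is of the moment at which its call begins: read the wrist's pose just before it. There is no depth.
- manip.hand_in(): hands the job in; it is judged then, once.
Trained networks look in a picture, given as the dict that the camera call returned (one of the last four; its "shot" number tells which), for a name from the list of things; names that differ only in an ending like _2 or _b are one class to them, and where a whole thing is asked for, a point or a joint stands for the part that bears it (a point fixed in the world has none). Each returns a list of dicts, best first, with "score" (0 to 1); they miss things now and then, are a little off and sometimes report something else, mostly with a low value. They report only what shows in the picture. A call takes as long as a camera call.
- manip.masks_of(picture, name): "region" (480x640 bool, what is visible of it).
- manip.tip_of(picture, name): "at" ([x, y, z] in m, in world coordinates, good to about 4 mm: a listed point, or the origin of a listed thing).
The state is a dict: "clock": time; "joint_pos": joint angles; "joint_velocities": joint speeds; "tau": joint torques, N m; "position": TCP position; "ee_rot": TCP orientation; "ft_force": force on the tool from outside, world axes, zero at the start; "torque": the same for the moment, N m; "grip_width": opening from 0.0 (shut) to 1.0 (fully open); "grasp_force": force on a finger pad.
Only numpy, scipy, OpenCV 4.12 (cv2) and the standard library are available. Lean on these libraries where they do the work, as an engineer would, in place of code of your own. Each camera call takes 0.05 s, during which the arm holds its last target. There are 200 camera calls.

## Working session

There is one attempt and no reset: what is moved stays moved. The work goes in short steps, Python scripts to look and compute and a shell command to move; the robot and the scene stay as the last step left them, time stands still between calls to the robot, and variables do not carry over. Pictures are saved under pics/ and viewed, at most 10 in all, crops included, and the job is handed in when it is done.

```bash
mkdir -p pics; python3 - <<'E'
from workcell import manip
import cv2, numpy as np
o=manip.get_obs(); print({k:np.round(v,3).tolist() for k,v in o.items()})
for c in ("scene","top"):
    p=manip.camera(c); cv2.imwrite(f"pics/{c}0.png",p["frame"][:,:,::-1])
    print(c,np.round(p["eye"],3),np.round(p["attitude"],3))
    for n in ("case","panel","panel_press","fastener_grip","plunger_top","shaker","tin","dish","eraser","file","screwdriver"):
        r=manip.tip_of(p,n)
        print(n,[(np.round(q["at"],4).tolist(),round(q["score"],2)) for q in r[:2]])
E
```

```text
{'clock': 0.0, 'joint_pos': [1.234, 0.333, -0.065, 1.461, 0.022, 1.35, -0.088], 'joint_velocities': [-0.001, -0.0, -0.001, 0.001, 0.001, 0.002, -0.0], 'tau': [0.0, -62.546, 0.049, -39.161, 0.016, 0.01, -0.0], 'position': [0.193, -0.594, 0.231], 'ee_rot': [0.988, 0.156, -0.0, -0.001], 'ft_force': [0.072, 0.06, -0.176], 'torque': [0.052, -0.038, 0.043], 'grasp_force': 0.0, 'grip_width': 1.002}
scene [ 1.204 -1.188  1.166] [0.419 0.114 0.227 0.872]
case [([0.5907, -0.1251, 0.0026], 0.76), ([0.5486, 0.0117, 0.1518], 0.56)]
panel [([0.6678, -0.1522, 0.1122], 0.69)]
panel_press [([0.5087, -0.1139, 0.128], 0.97), ([0.6655, -0.1491, 0.1096], 0.29)]
fastener_grip [([0.5394, -0.1247, 0.1462], 0.5)]
plunger_top [([0.5478, 0.0112, 0.1518], 0.39)]
shaker [([0.5522, 0.0157, 0.1089], 0.67)]
tin [([0.6093, -0.2571, 0.1102], 0.63)]
dish [([0.4321, 0.012, -0.0043], 0.46)]
eraser []
file []
screwdriver [([0.5752, -0.331, -0.0039], 0.91), ([0.5508, 0.0127, 0.1511], 0.2)]
top [0.432 0.01  1.412] [ 0.02  -0.034 -0.701  0.712]
case [([0.5946, -0.1232, -0.0002], 0.84)]
panel [([0.6642, -0.1513, 0.1092], 0.65)]
panel_press []
fastener_grip [([0.5422, -0.121, 0.1468], 0.53), ([0.3929, -0.1451, -0.0026], 0.41)]
plunger_top [([0.5439, 0.0163, 0.1479], 0.72)]
shaker [([0.5438, 0.0178, 0.1123], 0.79)]
tin [([0.6097, -0.2539, 0.1067], 0.47)]
dish [([0.4285, 0.0114, -0.0051], 0.83)]
eraser [([0.3918, -0.1435, -0.0018], 0.71)]
file [([0.6046, 0.0906, 0.001], 0.78)]
screwdriver [([0.5751, -0.3327, 0.001], 0.96)]
```

```bash
python3 - <<'E'
import cv2,numpy as np
from workcell import manip
p=manip.camera("top");K=np.array(p["camera_matrix"]);
from scipy.spatial.transform import Rotation as R
def pr(x):
    c=R.from_quat(p["attitude"]).inv().apply(np.array(x)-p["eye"])*[1,-1,-1]
    return cv2.projectPoints(c.reshape(1,1,3),np.zeros(3),np.zeros(3),K,np.array(p["distortion"]))[0].ravel()
print(pr([.541,-.123,.147]),pr([.546,.0145,.15]),K[0,0])
u,v=pr([.57,-.11,.12]).astype(int)
f=p["frame"][max(0,v-100):v+100,max(0,u-130):u+130,::-1]
print(max(0,v-100),max(0,u-130))
cv2.imwrite("pics/t1.png",cv2.resize(f,None,fx=3,fy=3,interpolation=cv2.INTER_CUBIC))
E
```

```text
[370.78231053 235.42889655] [314.71298571 232.40565035] 518.7930786086691
124 234
```

View pics/t1.png

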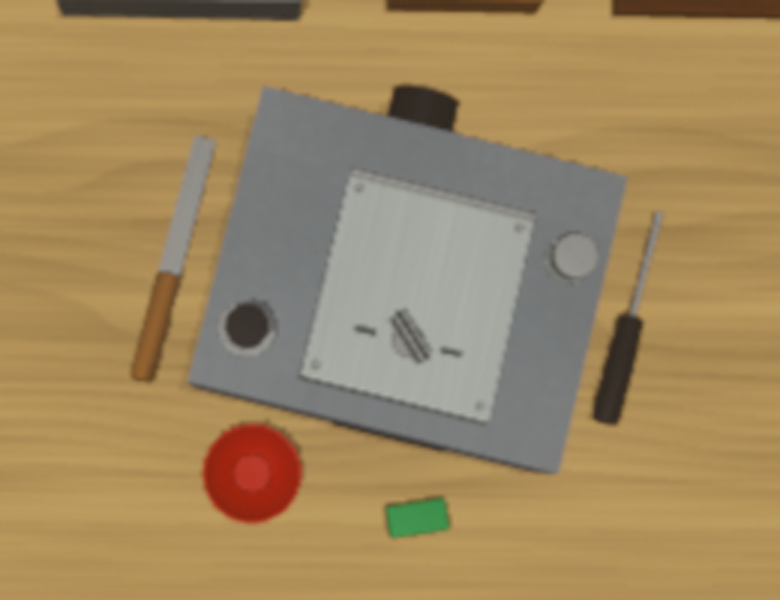

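View pics/scene0.png

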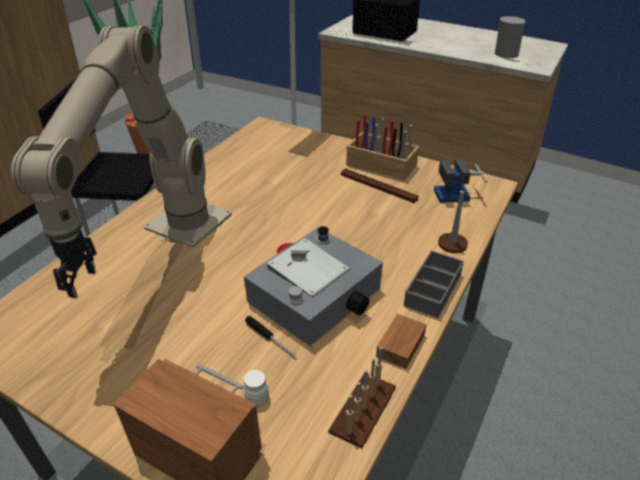

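```bash
python3 -m jog '{"offset":[[0.017,0.03,0.002],[0.017,0.03,0.002],[0.017,0.03,0.002],[0.017,0.03,0.002],[0.017,0.03,0.002],[0.017,0.03,0.002],[0.017,0.03,0.002],[0.017,0.03,0.002],[0.017,0.03,0.002],[0.017,0.03,0.002],[0.017,0.03,0.002],[0.017,0.03,0],[0.017,0.03,0],[0.017,0.03,0],[0.017,0.03,0],[0.017,0.03,0],[0.017,0.03,0],[0.017,0.03,0],[0,0,0],[0,0,0]],"yaw":[0,0,0,0,0,0,0,0,0,0,0,0,0,0,0,0,0,0,0,0],"jaw":[1,1,1,1,1,1,1,1,1,1,1,1,1,1,1,1,1,1,1,1]}' 30
python3 - <<'E'
from workcell import manip
import numpy as np,cv2
o=manip.get_obs();print(np.round(o["position"],4),np.round(o["joint_pos"],2),o["ft_force"],o["ee_rot"])
p=manip.camera("wrist");cv2.imwrite("pics/w1.png",p["frame"][:,:,::-1]);print(np.round(p["hand_eye"],3))
for n in("plunger_top","shaker","fastener_grip","panel_press"):print(n,[(np.round(q["at"],4).tolist(),round(q["score"],2)) for q in manip.tip_of(p,n)[:2]])
E
```

```text
clock: 2.92
position: [0.4994, -0.0525, 0.2533]
ee_rot: [0.987, 0.158, 0.0, -0.0]
ft_force: [-0.2, -1.2, 0.0]
grip_width: 0.001
grasp_force: 0.0
[ 0.4994 -0.0525  0.2533] [ 0.61  0.09 -0.62  1.72  0.05  1.35 -1.28] [-0.21003668 -1.24700513  0.03204838] [ 9.87407841e-01  1.58195041e-01  9.44091399e-05 -2.76175801e-04]
[[-0.     0.963  0.269  0.068]
 [ 1.    -0.     0.002 -0.   ]
 [ 0.002  0.269 -0.963 -0.142]
 [ 0.     0.     0.     1.   ]]
plunger_top [([0.5506, 0.0163, 0.151], 0.98)]
shaker [([0.4285, 0.0084, 0.0002], 0.39)]
fastener_grip [([0.5398, -0.1189, 0.1466], 0.88)]
panel_press [([0.5062, -0.1129, 0.1283], 0.8)]
```

View pics/w1.png

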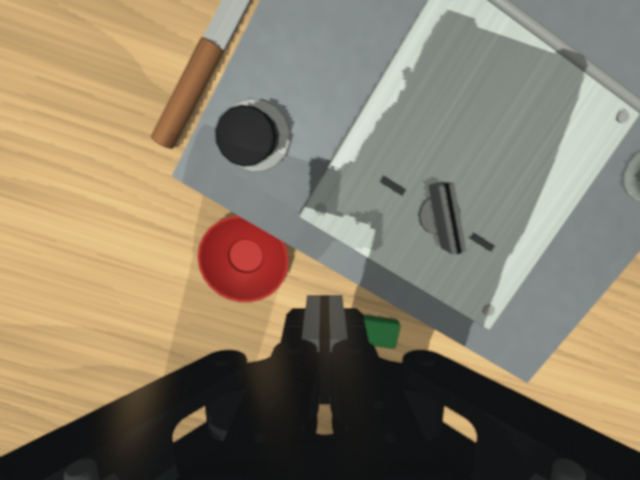

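The wrist view shows the plunger head at about (247,135) and the wing at (448,217), with its slot clearly out of line with the ribs at (393,185) and (482,242). The plunger pose is consistent across views.

```bash
python3 -m jog '{"offset":[[0.016,0.023,0],[0.016,0.023,0],[0.017,0.022,0],[0,0,-0.02],[0,0,-0.03],[0,0,-0.03],[0,0,-0.014],[0,0,-0.006],[0,0,-0.006],[0,0,-0.006],[0,0,-0.006],[0,0,0],[0,0,0]],"yaw":[0,0,0,0,0,0,0,0,0,0,0,0,0],"jaw":[1,1,1,1,1,1,1,1,1,1,1,1,1]}'
```

```text
clock: 4.25
position: [0.5484, 0.0128, 0.1369]
ee_rot: [0.988, 0.156, 0.001, 0.001]
ft_force: [-5.7, -0.9, 8.9]
grip_width: 0.002
grasp_force: 3.9
```

```bash
python3 -m jog '{"offset":[[0,0,-0.003],[0,0,-0.003],[0,0,0],[0,0,0]],"yaw":[0,0,0,0],"jaw":[1,1,1,1]}'
```

```text
clock: 4.58
position: [0.5492, 0.0129, 0.1356]
ee_rot: [0.988, 0.156, 0.002, 0.002]
ft_force: [-25.8, -4.4, 51.8]
grip_width: 0.001
grasp_force: 26.0
```

The force jumped to about 52 N, so the plunger is on its stop. I'll lift off and let it spring back, and meanwhile measure the wing and rib angles from the saved wrist view.

```bash
python3 -m jog '{"offset":[[0,0,0.01],[0,0,0.03],[0,0,0.04],[0,0,0.04],[-0.002,-0.03,0],[-0.002,-0.03,0],[-0.002,-0.03,0],[-0.002,-0.027,0],[-0.001,-0.017,0],[0,0,0],[0,0,0]],"yaw":[0,0,0,0,4,4,4,0,0,0,0],"jaw":[1,1,1,1,0.2,0.2,0.2,0.2,0.2,0.2,0.2]}' 30
python3 - <<'E'
import cv2,numpy as np
from workcell import manip
from scipy.spatial.transform import Rotation as R
pw=manip.camera("wrist");o=manip.get_obs()
print(np.round(o["position"],4),np.round(o["joint_pos"],2))
cv2.imwrite("pics/w2.png",pw["frame"][:,:,::-1])
print([(np.round(q["at"],4),q["score"]) for q in manip.tip_of(pw,"fastener_grip")])
K,D,H=[np.array(pw[k]) for k in("camera_matrix","distortion","hand_eye")]
T=np.eye(4);T[:3,:3]=R.from_quat([.98741,.1582,.0001,-.0003]).as_matrix();T[:3,3]=[.4994,-.0525,.2533]
C=T@H
def gp(u,v,z):
    n=cv2.undistortPoints(np.array([[[u,v]]],float),K,D).ravel()
    d=C[:3,:3]@[n[0],-n[1],-1];return C[:3,3]+d*(z-C[2,3])/d[2]
def ang(a,b,z):
    a,b=gp(*a,z),gp(*b,z);d=a-b;return np.degrees(np.arctan2(d[1],d[0])),(a+b)/2,np.linalg.norm(d)
print(ang((446,184),(459,250),.157),ang((393,185),(482,242),.128))
E
```

```text
clock: 5.5
position: [0.5392, -0.1216, 0.2502]
ee_rot: [0.966, 0.257, 0.001, 0.0]
ft_force: [0.7, 0.0, 0.2]
grip_width: 0.799
grasp_force: 0.0
[ 0.5393 -0.1201  0.2502] [ 0.67  0.21 -0.61  1.6   0.13  1.36 -1.01]
[(array([ 0.5394, -0.1193,  0.1467]), 0.9)]
(np.float64(33.75939329435299), array([ 0.54200971, -0.11910039,  0.157     ]), np.float64(0.04197680356549539)) (np.float64(76.42248597545355), array([ 0.53863141, -0.11967367,  0.128     ]), np.float64(0.0739782490812179))
```

View pics/w2.png

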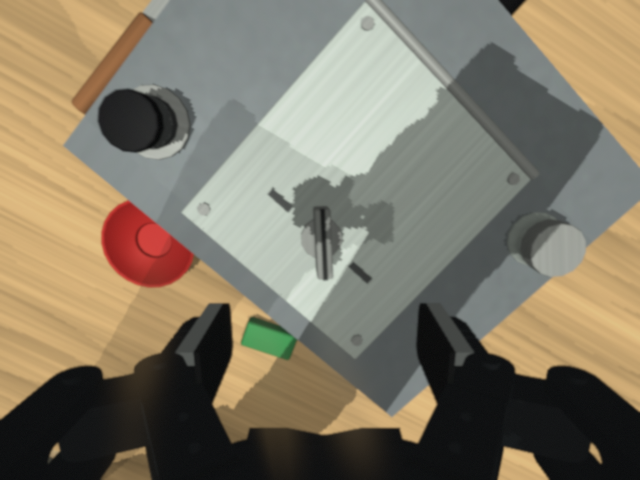

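The wing at (322,243) stands between the open fingers and is nearly in line with the pads; the ribs are at (280,198) and (360,272). Wing ≈ 32°, ribs ≈ 76.4°. Next I'll descend and pinch.

```bash
python3 -m jog '{"offset":[[0,0,-0.03],[0,0,-0.035],[0,0,-0.03],[0,0,-0.018],[0,0,0],[0,0,0],[0,0,0],[0,0,0],[0,0,0]],"yaw":[2,0,0,0,0,0,0,0,0],"jaw":[0.2,0.2,0.2,0.2,0.6,1,1,1,1]}' 30
```

```text
clock: 6.35
position: [0.54, -0.1206, 0.138]
ee_rot: [0.961, 0.275, 0.001, 0.001]
ft_force: [1.6, 0.6, 2.5]
grip_width: 0.111
grasp_force: 33.4
```

```bash
python3 -m jog '{"offset":[[0,0,0],[0,0,0],[0,0,0],[0,0,0],[0,0,0],[0,0,0],[0,0,0],[0,0,0],[0,0,0],[0,0,0],[0,0,0],[0,0,0]],"yaw":[4,5,5,5,5,5,5,5,3,2.5,0,0],"jaw":[1,1,1,1,1,1,1,1,1,1,1,1]}' 30
python3 - <<'E'
import cv2,numpy as np
from workcell import manip
pw=manip.camera("wrist");o=manip.get_obs();q=o["ee_rot"]
print(2*np.degrees(np.arctan2(q[1],q[0])),o["torque"],np.round(o["joint_pos"],2))
cv2.imwrite("pics/w3.png",pw["frame"][:,:,::-1])
E
```

```text
clock: 7.35
position: [0.5401, -0.121, 0.1374]
ee_rot: [0.786, 0.618, 0.001, 0.001]
ft_force: [5.7, -2.0, 1.5]
grip_width: 0.116
grasp_force: 39.3
76.35012464330916 [-0.18651453 -0.69851405  0.03998652] [ 0.75  0.33 -0.72  1.74  0.24  1.15 -0.28]
```

View pics/w3.png

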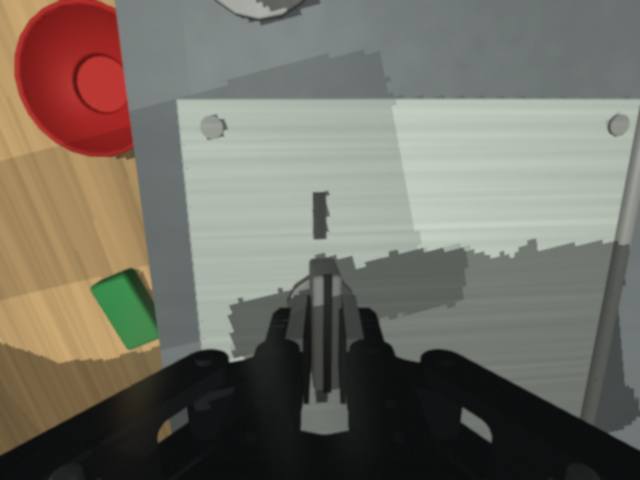

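The wing lies in line with the rib at (320,215). I'll release, lift straight up and check.

```bash
python3 -m jog '{"offset":[[0,0,0],[0,0,0],[0,0,0],[0,0,0.02],[0,0,0.03],[0,0,0.03],[0,0,0.03],[0,0,0],[0,0,0]],"yaw":[0,0,0,0,0,0,0,0,0],"jaw":[0.4,0.3,0.3,0.3,0.3,0.3,0.3,0.3,0.3]}'
python3 - <<'E'
import cv2,numpy as np
from workcell import manip
pw=manip.camera("wrist")
cv2.imwrite("pics/w4.png",pw["frame"][:,:,::-1])
for n in("panel_press","fastener_grip","plunger_top"):print(n,[(np.round(q["at"],4).tolist(),round(q["score"],2)) for q in manip.tip_of(pw,n)[:2]])
E
```

```text
clock: 8.15
position: [0.5396, -0.1203, 0.2478]
ee_rot: [0.786, 0.619, 0.001, 0.001]
ft_force: [-1.2, 0.5, -1.2]
grip_width: 0.698
grasp_force: 0.0
panel_press [([0.5049, -0.112, 0.1278], 0.56), ([0.5923, -0.123, 0.0013], 0.16)]
fastener_grip [([0.5421, -0.1173, 0.1449], 0.61)]
plunger_top []
```

View pics/w4.png

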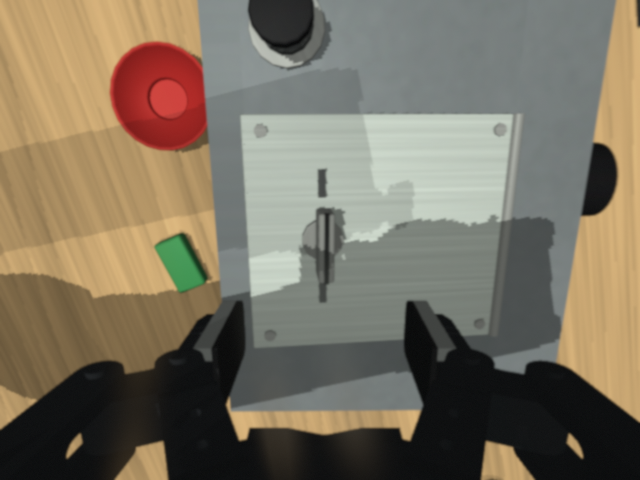

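Slot (325,215–285) and ribs (322,183) and (322,292) are collinear, with the panel still ajar. Now I'll shut the fingers, turn them back and press.

```bash
python3 -m jog '{"offset":[[-0.011,0.0025,0],[-0.011,0.0025,0],[-0.012,0.003,0],[0,0,0],[0,0,0],[0,0,0],[0,0,0],[0,0,-0.02],[0,0,-0.03],[0,0,-0.03],[0,0,-0.025],[0,0,-0.006],[0,0,-0.006],[0,0,-0.006],[0,0,-0.006],[0,0,-0.004],[0,0,0],[0,0,0]],"yaw":[-7,-7,-7,-7,-7,-7,-7,-7,-7,-7,0,0,0,0,0,0,0,0],"jaw":[1,1,1,1,1,1,1,1,1,1,1,1,1,1,1,1,1,1]}' 30
```

```text
clock: 9.85
position: [0.5051, -0.1124, 0.1148]
ee_rot: [0.998, 0.057, 0.0, 0.0]
ft_force: [-5.9, 1.3, 8.7]
grip_width: -0.002
grasp_force: 3.9
```

```bash
python3 -m jog '{"offset":[[0,0,-0.002],[0,0,-0.001],[0,0,0],[0,0,0],[0,0,0],[0,0,0]],"yaw":[0,0,0,0,0,0],"jaw":[1,1,1,1,1,1]}'
python3 - <<'E'
import cv2,numpy as np
from workcell import manip
for c in("wrist","top"):
    p=manip.camera(c);f=p["frame"][:,:,::-1]
    if c=="top":f=cv2.resize(f[160:280,290:430],None,fx=4,fy=4,interpolation=cv2.INTER_CUBIC)
    cv2.imwrite(f"pics/{c}5.png",f)
E
```

```text
clock: 10.35
position: [0.5054, -0.1124, 0.1135]
ee_rot: [0.998, 0.057, 0.0, 0.001]
ft_force: [-13.7, 3.3, 25.5]
grip_width: -0.001
grasp_force: 12.8
```

View pics/wrist5.png

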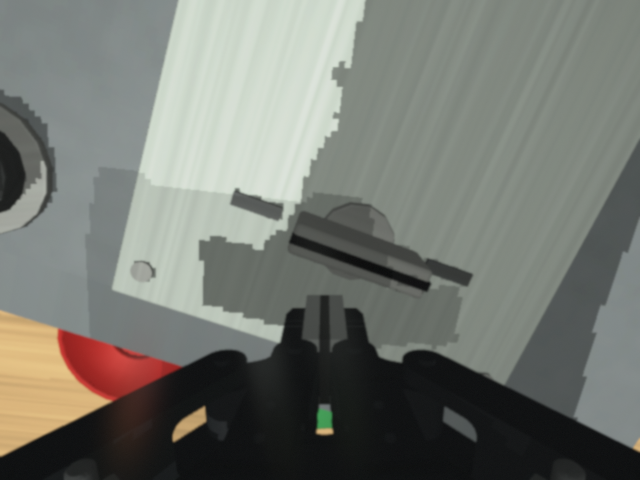

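The wing is in line with the ribs (256,205)–(448,270). The fingertip is at 113.5 mm, which is the shut height, and the force rises stiffly to 25 N, so the panel is on its stop.

```bash
python3 -m jog '{"offset":[[0,0,0],[0,0,0],[0,0,0]],"yaw":[0,0,0],"jaw":[1,1,1]}'; python3 -c "
from workcell import manip
print(manip.hand_in())"
```

```text
clock: 10.7
position: [0.5054, -0.1124, 0.1135]
ee_rot: [0.998, 0.057, 0.0, 0.001]
ft_force: [-13.7, 3.3, 26.4]
grip_width: 0.001
grasp_force: 12.8
the job is handed in; nothing more can be done
None
```

I handed the job in at 10.7 s with the plunger pushed to its stop and released, the fastener turned in line with the ribs, and the panel held shut at about 26 N; the hand-in returned no verdict.

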